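Show the notched glass sample to the label reader

ROBOT

A 6-joint arm with a two-finger parallel gripper is mounted at the origin on the work surface. World frame = base frame: x ahead of the robot, y to its left, z up, the work surface at z = 0. Lengths are in mm, angles in rad, forces in N, time in s.
With the tool pointing down it reaches from about 350 to 775 mm from the base axis. Payload 7.3 kg.
Tool frame: the origin (TCP) lies at the very end of the fingers, on their centre line; the grasp point (between the pads) lies 19 mm behind it; x points along the fingers, z is the direction in which the jaws open and shut, and the axes are right-handed (so a half turn about x gives the same grasp; the last joint's range is limited). The gripper opens to 92 mm and grips with 3 to 60 N. Pads are 19 mm wide; open, the fingers measure 130 mm over their backs; the gripper's body (75 mm by 190 mm) begins 47 mm behind the grasp point.
Start: joints at [1.069, 0.342, 1.524, -0, 1.275, -0.146], TCP at [182.865, 492.143, 226.741] pointing down, gripper open.
Joint ranges: [-2.53, 2.53], [-0.77, 2.02], [0.04, 2.7], [-1, 4.14], [0.28, 2.66], [-3.11, 3.11]. Speed limits (rad/s): [2.57, 2.57, 3.14, 3.14, 3.14, 3.14].

INTERFACE

Orientations are given as [roll, pitch, yaw] about the fixed x, y, z axes, in that order (R = Rz(yaw) Ry(pitch) Rx(roll)).
In Python, from plant import * gives the robot as it stands.
- The arm moves only by the tool carry_out, never from a script. Its argument "rows" is a list of rows, each a list of 4 numbers: the shift along the world's x, y, z in mm, then the turn about the world's z in degrees. In form: [[x, y, z, twist], ...]. A call has 1 to 20 rows; each row is the pose to reach, as a shift and turn from the pose measured when the call began; what a row does not reach only later rows make up. A row lasts 1/12 s, in which the tool goes at most 41.7 mm and 7.16 degrees, less where a joint would pass 70% of its speed; a pose out of reach is approached as far as the arm can. A call with a gripper value outside its range is refused whole. "hand" is the finger opening in mm, from 0 to 91.8, set as the call begins (left out, the last holds). The fingers move at their own pace and stop on an object; the grip force is fixed at half the most. Time passes only in rows, so rows that repeat a pose let the fingers close. It gives the time, the measured TCP pose, the force and the opening at its end, in the units of the state.
- get_obs(): the state, without advancing time (a new reading comes with each control period).
- capture(name): name is "scene" or "top" or "wrist"; returns the picture (400x640x3 uint8, red, green, blue); there is no depth.
- camera_info(name): a dict with "camera_matrix" (3x3 intrinsics, pixels), "pose" (4x4, takes a point from camera to world coordinates); the wrist camera has in their place "mount" (4x4, takes a point from camera to tool coordinates, whose origin is the TCP and whose axes are the tool frame's). Camera axes: x right, y down, z forward; pixel columns grow to the right and rows downward; lengths in mm; the calibration is good to about 2 mm. The wrist camera is an equidistant fisheye: a pixel r from the principal point sees the ray r / f radians off the axis. A picture is of the moment at which its call begins: read the wrist's pose just before it. camera_info takes no time and is no camera call.
- close_job(): hands the job in, once; it reports no verdict.
The state is a dict: "time": time; "joint_positions": joint angles; "dq": joint speeds; "tau": joint torques, N m; "tool_pos": TCP position; "tcp_rot": TCP orientation; "contact_force": force on the tool from outside, world axes, zero at the start; "moment": the same for the moment, N m; "grip_width": finger opening in mm.
Only numpy, scipy, OpenCV 4.12 (cv2) and the standard library are available. Lean on these libraries where they do the work, as an engineer would, in place of code of your own. Each camera call takes 0.05 s, during which the arm holds its last target. There are 200 camera calls.

TASK

In the wooden rack stand three glass plates; take out the one with the small notch in a corner, which marks its frosted, labelled end. Keep the fingers off the frosted end, and hold the plate about 15 cm above the bench with its label over the middle of the light panel, long edges level, frosted end pointing to the side where the reader's post stands, and tipped back some 40 degrees or more from upright so that the label face looks up. Finish while holding it still there: do not put it down or let go, and leave the other plates and everything else on the bench where they are.

Things in the scene. Friction and masses are not known exactly. Their poses are not given: they have to be found in the camera images.
- sample_mid (a point): Centre of the notched glass plate (120 x 60 x 8 mm, 0.1-0.2 kg), which stands on a long edge in one of three rack slots. x: along the length to the frosted end; y: out of the label face (frost, the last 38 mm, and label on that face only); z: to the upper edge. The 14 x 14 mm notch is the frosted end's upper corner: at top left when the label face is towards you.
- label (a point): Middle of the sample's frosted, labelled end: 40 mm from the plate's centre along its x (20 mm from the end), half-way up, at mid-thickness. Same axes as sample_mid. The paper label runs from 26 to 46 mm from the plate's centre.
- plain_end (a point): Middle of the sample's clear end face, 60 mm from the plate's centre along -x. Same axes.
- rack_mid (a point): Fixed wooden plate rack, 130 (x) x 200 (y) mm, turned any way; the point is the centre of its base board's top, 8 mm up, on which the plates stand (their tops are 68 mm up). Slots along x at y = -60, 0, 60 mm, 9.5 mm wide, between combs only at the ends (|x| 45 to 59 mm, 26 mm high): the middle 90 mm of each slot is open on both sides down to the board.
- spare_a_mid (a point): Centre of a spare glass plate in the rack, same size and frosted end but with four square corners; same axes. Leave it.
- spare_b_mid (a point): Centre of the other spare plate without a notch, as spare_a. Leave it.
- panel_mid (a point): Centre of the top of the light panel, a fixed aluminium box with white top, 180 (x) x 160 (y) x 22 mm high; z is up. The reader, a grey head with black lens on a thin post, 162 mm tall, stands 120 mm from the centre along the panel's -y axis; its lens reaches to 94 mm from the centre. Yaw at most 0.45 rad.
- wheel: Brass grinding wheel, 68 mm across, 22 mm high, lying; origin under its centre. Bystander.
- pad: Cork polishing block 90 x 50 x 25 mm; origin under its centre. Bystander.
- tumbler: Glass tumbler, 72 mm wide, 95 mm tall; origin under its centre. Bystander.
- bottle: White plastic bottle, 60 mm wide, 170 mm tall; origin under its centre. Bystander.
- brush: Hand brush lying on the bench. Bystander.
- bowl: White ceramic bowl, 110 mm wide, 45 mm high; origin under its centre. Bystander.
Mind the look-alikes: they are no part of the job. What is shaped like the part that bears sample_mid but blue, purple or yellow is not meant.

How it is judged:
By the outcome, as a careful person would: the job done as asked, in the order asked, and still so for the second after the job is handed in, while the arm keeps its last pose, push and grip.
It also fails if it takes over 35 s, if anything falls off the work surface, if the arm or the gripper's body presses on something with over 40 N, if the wrist force passes 120 N, or if a joint passes its speed limit or range.

## Working session

There is one attempt and no reset: what is moved stays moved. The work goes in short steps, Python scripts to look and compute and a tool call to move; the robot and the scene stay as the last step left them, time stands still between calls to the robot, and variables do not carry over. Pictures are saved under pics/ and viewed, about 8 in all and at most 12, crops included, and the job is handed in when it is done.

Besides the shell and the picture viewer there is one more tool, called after "Emit:" in YAML: its name, and indented under it one key for each argument. carry_out: Moves the arm, as the interface text tells. Its arguments: {"type":"object","properties":{"rows":{"type":"array"},"hand":{"type":"number"}},"required":["rows"]}

```bash
mkdir -p pics
python3 - <<'E'
from plant import *
import cv2
o=get_obs();print(o)
for n in("scene","top","wrist"):
    im=capture(n);cv2.imwrite(f"pics/{n}0.png",im[:,:,::-1]);print(n,camera_info(n))
E
```

```text
{'time': 0.0, 'joint_positions': array([ 1.06900756e+00,  3.42705958e-01,  1.52501597e+00,  1.05628578e-05,
        1.27538437e+00, -1.46013177e-01]), 'dq': array([-0.00025193, -0.00028892, -0.0001403 ,  0.00207175,  0.00072162,
        0.00058844]), 'tau': array([ 7.27957158e-04, -4.31243491e+01, -2.44224823e+01,  7.18063815e-02,
        5.58493752e-02, -1.53048313e-04]), 'tool_pos': array([182.65373645, 491.77282133, 226.05402517]), 'tcp_rot': array([ 2.9889065 ,  1.56928265, -2.07926115]), 'contact_force': array([-0.20933887,  0.58603674, -0.12394057]), 'moment': array([0.03011616, 0.00068187, 0.08116215]), 'grip_width': 91.6611117643125}
scene {'camera_matrix': array([[448.0342314 ,   0.        , 314.65246226],
       [  0.        , 448.0342314 , 204.9438998 ],
       [  0.        ,   0.        ,   1.        ]]), 'pose': array([[-8.01748415e-01,  4.27063998e-01, -4.18109819e-01,
         9.78394595e+02],
       [ 5.97598808e-01,  5.82982303e-01, -5.50460987e-01,
         6.23277436e+02],
       [ 8.66855487e-03, -6.91193153e-01, -7.22618074e-01,
         8.32276109e+02],
       [
[... 435 characters left out ...]
      [-9.63278911e-03, -1.77375427e-01, -9.84096117e-01,
         1.41654443e+03],
       [ 0.00000000e+00,  0.00000000e+00,  0.00000000e+00,
         1.00000000e+00]])}
wrist {'camera_matrix': array([[309.70691629,   0.        , 322.9872839 ],
       [  0.        , 309.70691629, 202.5955284 ],
       [  0.        ,   0.        ,   1.        ]]), 'mount': array([[ 6.40649215e-04, -2.93835517e-01,  9.55855783e-01,
        -1.57851506e+02],
       [-8.07503028e-04, -9.55855820e-01, -2.93834987e-01,
         7.93689370e+01],
       [ 9.99999469e-01, -5.83611286e-04, -8.49641350e-04,
         3.54251099e-01],
       [ 0.00000000e+00,  0.00000000e+00,  0.00000000e+00,
         1.00000000e+00]])}
```

View pics/scene0.png

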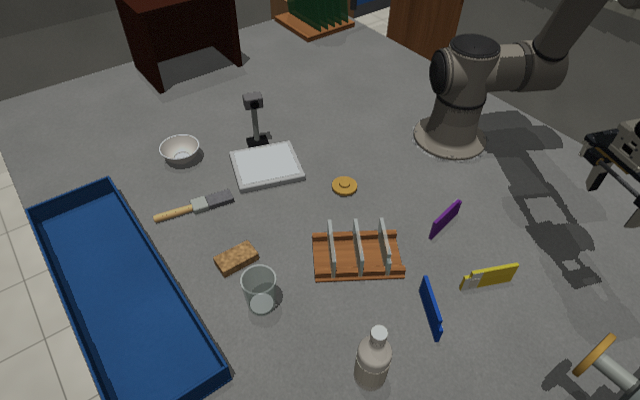

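View pics/top0.png

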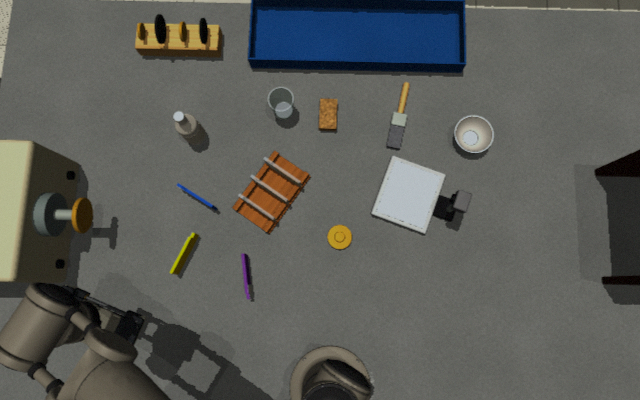

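The scene view shows the rack at about (357,252), the panel at (267,165) and the reader post behind it at (255,120). In the top view the rack is at (272,192), the panel at (409,194) and the reader at (455,203), to the right. The moves can't tilt the tool, so I plan to lay the plate flat with its label up and regrasp it across its width. That counts as tipped 90°.

```bash
cat > h.py <<'E'
import numpy as np, cv2
from plant import *
def ray(n,u,v):
    c=camera_info(n);d=np.linalg.inv(c["camera_matrix"])@[u,v,1];P=c["pose"];return P[:3,3],P[:3,:3]@d
def onz(n,u,v,z):
    o,d=ray(n,u,v);return (o+d*(z-o[2])/d[2])
def proj(n,p):
    c=camera_info(n);P=c["pose"];q=c["camera_matrix"]@(P[:3,:3].T@(np.array(p)-P[:3,3]));return q[:2]/q[2]
E
python3 - <<'E'
from h import *
np.set_printoptions(precision=1,suppress=True)
t=cv2.imread("pics/top0.png");s=cv2.imread("pics/scene0.png")
h=cv2.cvtColor(t,cv2.COLOR_BGR2HSV)
# panel: bright white near (408,194)
m=((h[...,2]>150)&(h[...,1]<60)).astype(np.uint8);m[:, :360]=0;m[:,450:]=0;m[:150]=0;m[245:]=0
c=max(cv2.findContours(m,0,2)[0],key=cv2.contourArea);b=cv2.boxPoints(cv2.minAreaRect(c))
print("panel",b,[onz("top",*p,22) for p in b])
m=((h[...,1]>110)&(h[...,0]<20)).astype(np.uint8);m[:,:228]=0;m[:,315:]=0;m[:146]=0;m[240:]=0
p=cv2.findNonZero(cv2.morphologyEx(m,2,np.ones((3,3))));b=cv2.boxPoints(cv2.minAreaRect(p))
print("rack",b,[onz("top",*q,8) for q in b])
for n,q in dict(wheel=(340,237),pad=(328,114),tumbler=(281,103),bottle=(185,125),bowl=(473,135),brush=(400,115),purple=(247,276),reader=(460,203),bl=(197,196)).items(): print(n,onz("top",*q,10))
a=cv2.resize(t[140:245,225:325],(640,672)[:2] if 0 else (560,588),interpolation=2)
bb=cv2.resize(s[205:295,300:415],(750,587),interpolation=2)
cv2.imwrite("pics/c1.png",a);cv2.imwrite("pics/c2.png",bb)
w=cv2.imread("pics/wrist0.png")
E
```

```text
panel [[371.1 213.1]
 [392.3 155. ]
 [445.6 174.4]
 [424.4 232.5]] [array([ 462. , -101.9,   22. ]), array([ 628.5, -159. ,   22. ]), array([ 576.7, -307.8,   22. ]), array([ 412.5, -248.2,   22. ])]
rack [[231.7 207.6]
 [274.2 148.7]
 [311.2 175.5]
 [268.7 234.3]] [array([468.8, 286.6,   8. ]), array([641.7, 175.7,   8. ]), array([566.6,  67.5,   8. ]), array([396.9, 179.4,   8. ])]
wheel [394.9 -18.   10. ]
pad [748.5  25.2  10. ]
tumbler [778.3 162.2  10. ]
bottle [704.8 435.7  10. ]
bowl [ 696.5 -389.9   10. ]
brush [ 750.8 -181.9   10. ]
purple [281.5 232.7  10. ]
reader [ 499.  -349.5   10. ]
bl [498.7 385.7  10. ]
```

View pics/c2.png

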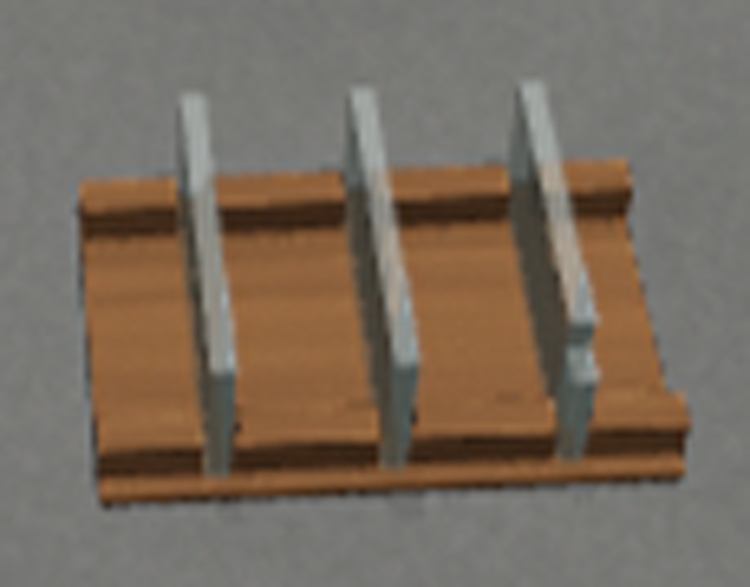

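View pics/c1.png

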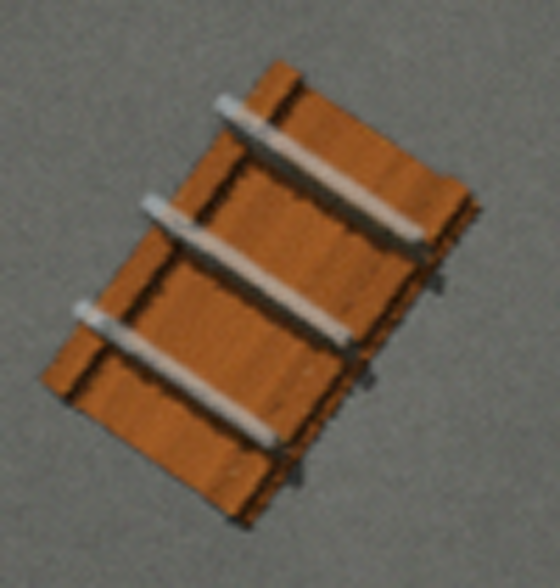

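The notched plate is the right-hand one in the scene crop, with its notch at the near end (c2 585,345). In the top crop it is the lower-left plate, from (85,305) to (278,438). The frosted end therefore points to +x+y and the label face looks outward from the rack. I'll compute its pose next.

Run:
```python
from h import *
from scipy.spatial.transform import Rotation as Ro
np.set_printoptions(precision=1,suppress=True)
t=cv2.imread("pics/top0.png");h=cv2.cvtColor(t,cv2.COLOR_BGR2HSV)
m=((h[...,1]<75)&(h[...,2]>115)).astype(np.uint8);m[:,:228]=0;m[:,315:]=0;m[:146]=0;m[240:]=0
for c in cv2.findContours(m,0,2)[0]:
    if cv2.contourArea(c)<40: continue
    r=cv2.minAreaRect(c);b=cv2.boxPoints(r);W=np.array([onz("top",*p,68)[:2] for p in b])
    L=sorted([(np.linalg.norm(W[i]-W[i-1]),np.degrees(np.arctan2(*(W[i]-W[i-1])[::-1]))) for i in range(4)])
    print("px",np.array(r[0]),"mid",W.mean(0),"len,ang",L[2:],L[0][0])
o=get_obs();R=Ro.from_euler("xyz",o["tcp_rot"]).as_matrix();print(R,"jaw ang",np.degrees(np.arctan2(R[1,2],R[0,2])),"q",o["joint_positions"])
```

```text
px [255.3 206.2] mid [465.7 211.5] len,ang [(np.float64(115.48811086940384), np.float64(56.134059879607975)), (np.float64(115.60412766228428), np.float64(-123.9105751615688))] 9.556324916698847
px [267.9 187.6] mid [517.4 180.2] len,ang [(np.float64(120.0756246554378), np.float64(55.04521438797266)), (np.float64(120.196035433827), np.float64(-125.00071212126797))] 9.66504753233982
px [281.5 169.3] mid [568.7 146.1] len,ang [(np.float64(119.18165872568342), np.float64(57.56334563332691)), (np.float64(119.29754264963233), np.float64(-122.4771118957721))] 9.059948542930826
[[-0.  -0.9  0.3]
 [-0.   0.3  0.9]
 [-1.   0.  -0. ]] jaw ang 69.61320009289136 q [ 1.1  0.3  1.5 -0.   1.3 -0.1]
```

Emit:
carry_out:
  rows:
    - [277,-289,-66,77.4]
    - [277,-289,-66,77.4]
    - [277,-289,-66,77.4]
    - [277,-289,-66,77.4]
    - [277,-289,-66,77.4]
    - [277,-289,-66,77.4]
    - [277,-289,-66,77.4]
    - [277,-289,-66,77.4]
    - [277,-289,-66,77.4]
    - [277,-289,-66,77.4]
    - [277,-289,-66,77.4]
    - [277,-289,-66,77.4]
    - [277,-289,-66,77.4]
    - [277,-289,-66,77.4]
  hand: 44

```text
time: 1.32
tool_pos: [459.4, 202.7, 159.9]
tcp_rot: [1.639, 1.57, -2.082]
contact_force: [0.3, 0.3, 1.4]
grip_width: 44.0
```

```bash
cat >> h.py <<'E'
from scipy.spatial.transform import Rotation as Ro
def wr_onz(u,v,z,o):
    c=camera_info("wrist");K=c["camera_matrix"];a=(u-K[0,2])/K[0,0];b=(v-K[1,2])/K[1,1];r=np.hypot(a,b)+1e-12
    d=np.array([a/r*np.sin(r),b/r*np.sin(r),np.cos(r)]);M=c["mount"];R=Ro.from_euler("xyz",o["tcp_rot"]).as_matrix()
    p=R@M[:3,3]+o["tool_pos"];d=R@M[:3,:3]@d
    return p+d*(z-p[2])/d[2]
def wr_proj(p,o):
    c=camera_info("wrist");K=c["camera_matrix"];M=c["mount"];R=Ro.from_euler("xyz",o["tcp_rot"]).as_matrix()
    q=M[:3,:3].T@(R.T@(np.array(p)-o["tool_pos"])-M[:3,3]);t=np.arctan2(np.hypot(q[0],q[1]),q[2]);r=np.hypot(q[0],q[1])
    return np.array([K[0,2]+K[0,0]*t*q[0]/r,K[1,2]+K[1,1]*t*q[1]/r])
E
python3 - <<'E'
from h import *
o=get_obs();im=capture("wrist")[:,:,::-1].copy();cv2.imwrite("pics/w1raw.png",im)
c=np.array([467,213.]);u=np.array([np.cos(np.radians(57)),np.sin(np.radians(57))])
for s in(-60,0,60):
    q=wr_proj([*(c+s*u),68],o);cv2.circle(im,tuple(int(x) for x in q),2,(0,0,255),-1);print(s,q)
print("grasp",wr_proj([*o["tool_pos"][:2],68],o))
cv2.imwrite("pics/w1.png",im)
E
```

```text
-60 [322.12641891 149.98874795]
0 [322.49660202 219.87393608]
60 [322.83079517 279.9608837 ]
grasp [323.31025268 205.67794305]
```

View pics/w1.png

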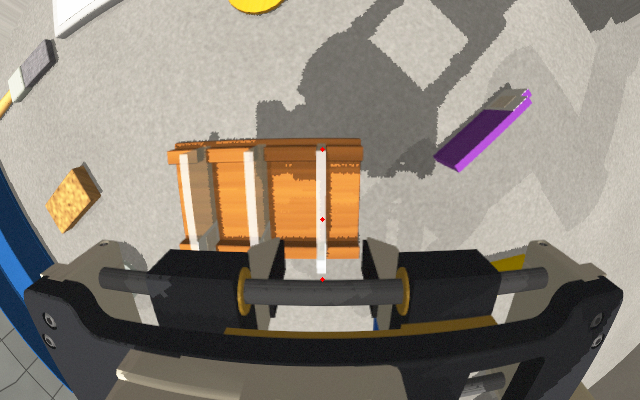

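The plate's top edge runs from (321,150) to (321,273), on the predicted line to within 1 px and centred between the fingers. I'll descend, grip and lift.

Emit:
carry_out:
  rows:
    - [0,0,-40,0]
    - [0,0,-80,0]
    - [0,0,-110,0]
    - [0,0,-125,0]
    - [0,0,-130,0]
    - [0,0,-130,0]
    - [0,0,-130,0]

```text
time: 1.95
tool_pos: [459.4, 204.1, 31.1]
tcp_rot: [-2.697, 1.569, -0.134]
contact_force: [-0.8, 0.2, -0.2]
grip_width: 44.3
```

Emit:
carry_out:
  rows:
    - [0,0,0,0]
    - [0,0,0,0]
    - [0,0,0,0]
    - [0,0,0,0]
    - [0,0,0,0]
    - [0,0,0,0]
    - [0,0,0,0]
    - [0,0,0,0]
  hand: 0

```text
time: 2.62
tool_pos: [461.3, 203.4, 31.5]
tcp_rot: [-2.719, 1.566, -0.157]
contact_force: [4.9, -5.3, -0.7]
grip_width: 7.8
```

Emit:
carry_out:
  rows:
    - [0,0,10,0]
    - [0,0,30,0]
    - [0,0,60,0]
    - [0,0,95,0]
    - [0,0,130,0]
    - [0,0,150,0]
    - [0,0,150,0]

```text
time: 3.2
tool_pos: [463.5, 204.1, 186.3]
tcp_rot: [-2.444, 1.557, 0.119]
contact_force: [1.5, 0.1, -1.3]
grip_width: 7.9
```

Emit:
carry_out:
  rows:
    - [20,-30,-10,-7]
    - [40,-60,-20,-14]
    - [60,-100,-36,-21]
    - [80,-130,-36,-28]
    - [100,-160,-36,-35]
    - [120,-190,-36,-42]
    - [140,-228,-36,-49]
    - [140,-228,-36,-56]
    - [140,-228,-36,-63]
    - [140,-228,-36,-70]
    - [140,-228,-36,-77]
    - [140,-228,-36,-84]
    - [140,-228,-36,-91]
    - [140,-228,-36,-98]
    - [140,-228,-36,-105]
    - [140,-228,-36,-112]
    - [140,-228,-36,-119]
    - [140,-228,-36,-126]
    - [140,-228,-36,-133]
    - [140,-228,-36,-140]

```text
time: 4.87
tool_pos: [602.6, -23.7, 148.7]
tcp_rot: [-2.607, 1.555, -2.494]
contact_force: [-0.3, 0.1, -1.2]
grip_width: 7.9
```

Emit:
carry_out:
  rows:
    - [0,0,0,-7]
    - [0,0,0,-14]
    - [0,0,0,-21]
    - [0,0,0,-26.2]
    - [0,0,0,-26.2]
    - [0,0,0,-26.2]
    - [0,0,0,-26.2]

```text
time: 5.45
tool_pos: [602.1, -23.7, 148.0]
tcp_rot: [-2.641, 1.554, -2.983]
contact_force: [-0.1, 0.0, -1.6]
grip_width: 7.9
```

```bash
cat >> h.py <<'E'
def jaw(o):
    R=Ro.from_euler("xyz",o["tcp_rot"]).as_matrix();return np.degrees(np.arctan2(R[1,2],R[0,2])),R[:,0].round(3)
E
python3 - <<'E'
from h import *
o=get_obs();print(o["tool_pos"],jaw(o),o["joint_positions"],o["grip_width"])
cv2.imwrite("pics/s1.png",cv2.resize(capture("scene")[80:330,140:460,::-1],(800,625))[:600])
E
```

```text
[602.12791616 -23.65821802 147.97817846] (np.float64(-19.58522512212539), array([-0.017, -0.003, -1.   ])) [-0.16358054  0.55966898  1.39671483 -0.00568021  1.20106623  0.18028193] 7.911527216619375
```

View pics/s1.png

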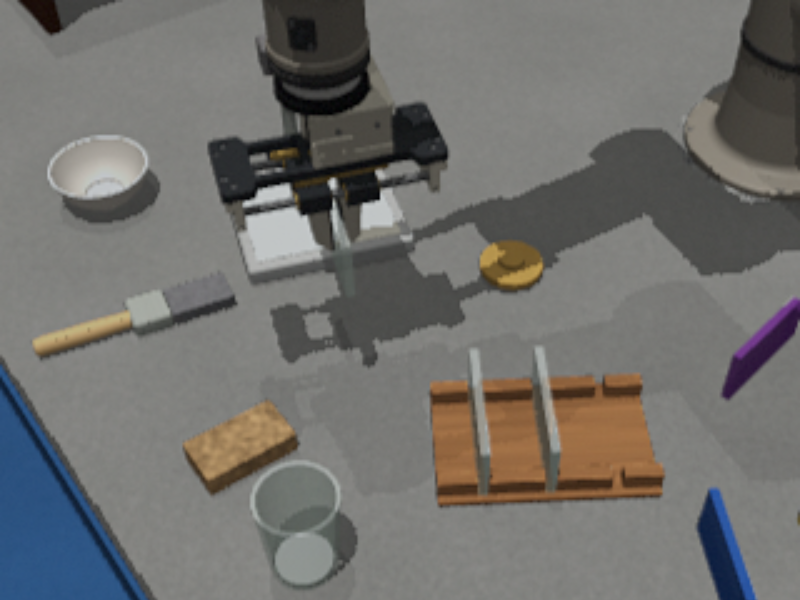

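The plate is held, with its clear end towards the camera at crop (345,280), and the two spares are undisturbed. I'll stand it on the clear bench.

Emit:
carry_out:
  rows:
    - [0,0,-40,0]
    - [0,0,-80,0]
    - [0,0,-105,0]
    - [0,0,-115,0]
    - [0,0,-120,0]
    - [0,0,-122,0]
    - [0,0,-123,0]
    - [0,0,-123,0]

```text
time: 6.17
tool_pos: [603.4, -23.8, 26.8]
tcp_rot: [-2.559, 1.557, -2.901]
contact_force: [0.1, -0.8, -0.8]
grip_width: 8.0
```

Emit:
carry_out:
  rows:
    - [0,0,-2,0]
    - [0,0,-3,0]
    - [0,0,-4,0]
    - [0,0,-4,0]

```text
time: 6.5
tool_pos: [603.9, -23.9, 23.4]
tcp_rot: [-2.519, 1.558, -2.861]
contact_force: [-0.3, -0.8, 1.8]
grip_width: 8.0
```

Light contact, the plate is standing. Now I'll open slightly, rise, and tip it gently onto the back finger.

Emit:
carry_out:
  rows:
    - [0,0,0,0]
    - [0,0,0,0]
    - [0,0,0,0]
    - [0,0,0,0]
    - [0,0,5,0]
    - [0,0,14,0]
    - [0,0,22,0]
    - [0,0,22,0]
  hand: 30

```text
time: 7.17
tool_pos: [605.3, -24.1, 47.9]
tcp_rot: [-2.321, 1.562, -2.663]
contact_force: [0.9, -1.1, -0.4]
grip_width: 29.9
```

Emit:
carry_out:
  rows:
    - [-5,2,0,0]
    - [-9,3,0,0]
    - [-12,4,0,0]
    - [-15,5,0,0]
    - [-18,6,0,0]
    - [-20,7,0,0]
    - [-22,8,0,0]
    - [-22,8,0,0]
    - [-22,8,0,0]
    - [-22,8,0,0]

```text
time: 8.0
tool_pos: [583.3, -16.1, 47.9]
tcp_rot: [-2.328, 1.562, -2.67]
contact_force: [-0.3, -0.2, 1.3]
grip_width: 29.7
```

Run:
```python
from h import *
o=get_obs();print(o["tool_pos"],jaw(o),o["grip_width"])
a=capture("scene")[100:220,200:360,::-1];b=capture("wrist")[150:350,200:440,::-1]
cv2.imwrite("pics/s2.png",np.vstack([cv2.resize(a,(400,300),interpolation=2),cv2.resize(b,(400,300),interpolation=2)]))
```

```text
[583.32361562 -16.09049537  47.87905096] (np.float64(-19.586173454293164), array([-0.008, -0.004, -1.   ])) 29.743532705951388
```

View pics/s2.png

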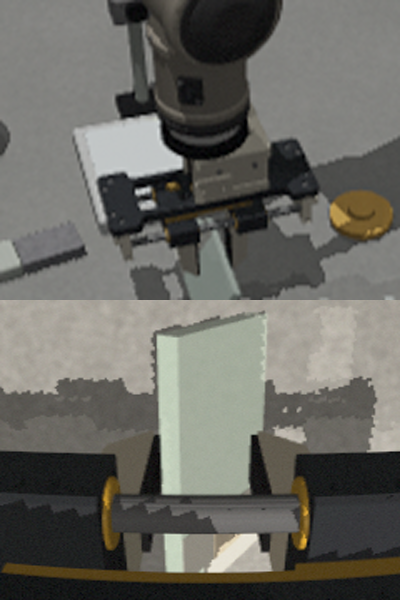

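The plate leans toward the base on the back finger (crop 215,265), label side up. I'll lower, widen about the back finger, and then let it recline.

Emit:
carry_out:
  rows:
    - [0,0,-5,0]
    - [0,0,-10,0]
    - [0,0,-15,0]
    - [0,0,-17,0]

```text
time: 8.43
tool_pos: [582.7, -16.1, 29.6]
tcp_rot: [-2.423, 1.561, -2.765]
contact_force: [-0.9, 0.9, 0.5]
grip_width: 30.2
```

Emit:
carry_out:
  rows:
    - [6,-2,0,0]
    - [13,-4.5,0,0]
    - [19,-6.7,0,0]
    - [19,-6.7,0,0]
    - [19,-6.7,0,0]
    - [19,-6.7,-8,0]
    - [19,-6.7,-16,0]
    - [19,-6.7,-22,0]
    - [19,-6.7,-22,0]
  hand: 70

```text
time: 9.18
tool_pos: [600.2, -22.5, 5.6]
tcp_rot: [-2.565, 1.557, -2.907]
contact_force: [-0.4, -0.6, -0.2]
grip_width: 70.3
```

Emit:
carry_out:
  rows:
    - [-2,1,0,0]
    - [-4,1.5,0,0]
    - [-6,2,0,0]
    - [-9,3,0,0]
    - [-12,4,0,0]
    - [-15,5.3,0,0]
    - [-18,6.3,0,0]
    - [-20,7,0,0]
    - [-20,7,0,0]
    - [-20,7,0,0]
    - [-20,7,0,0]
  hand: 91.8

```text
time: 10.1
tool_pos: [580.5, -15.5, 5.7]
tcp_rot: [-2.551, 1.558, -2.892]
contact_force: [-0.6, -0.1, -0.2]
grip_width: 91.7
```

Run:
```python
from h import *
o=get_obs();print(o["tool_pos"],jaw(o),o["grip_width"])
a=capture("scene")[100:220,200:360,::-1];b=capture("wrist")[120:350,180:460,::-1]
cv2.imwrite("pics/s3.png",np.vstack([cv2.resize(a,(400,280),interpolation=2),cv2.resize(b,(400,320),interpolation=2)]))
```

```text
[580.46404073 -15.50788538   5.68027089] (np.float64(-19.592753502219498), array([-0.013, -0.003, -1.   ])) 91.73749971117269
```

View pics/s3.png

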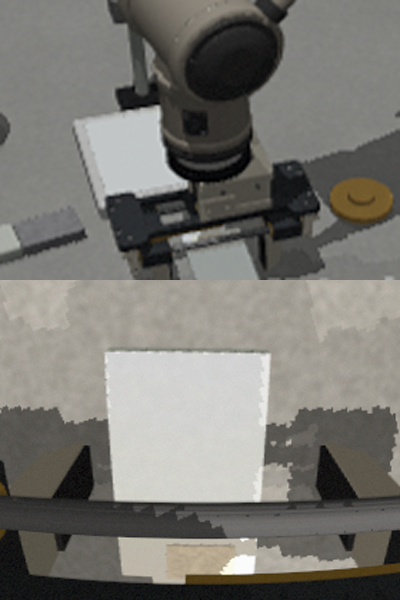

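The plate lies flat between the fingers, label face up. The clear end is at the top of the wrist crop (187,350) and the label is at (200,555). I'll compute where the plate sits relative to the pads.

Run:
```python
from h import *
o=get_obs();a=np.radians(jaw(o)[0]);n=np.array([np.cos(a),np.sin(a)]);x=np.array([n[1],-n[0]])
f=lambda cu,cv:(180+cu*.7,120+(cv-280)*230/320)
for nm,p in dict(clrL=(106,352),clrR=(270,353),L=(112,490),R=(261,490),labT=(200,544)).items():
    w=wr_onz(*f(*p),8,o)[:2]-o["tool_pos"][:2];print(nm,"x",w@x,"n",w@n)
```

```text
clrL x -48.762923120993584 n -35.61618619301166
clrR x -48.30524985160796 n 23.73012862523852
L x 9.883484912992763 n -37.65726223991556
R x 9.174517982429919 n 22.947070717069177
labT x 37.17442594643061 n -1.794246393701299
```

Emit:
carry_out:
  rows:
    - [-3,1,-1.5,0]
    - [-6,2,-3,0]
    - [-6,2,-3.5,0]
    - [-6,2,-3.5,0]
    - [-6,2,-3.5,0]

```text
time: 10.62
tool_pos: [574.4, -13.5, 2.1]
tcp_rot: [-2.555, 1.557, -2.897]
contact_force: [-0.1, 0.0, -0.1]
grip_width: 91.7
```

Emit:
carry_out:
  rows:
    - [0,0,0,0]
    - [0,0,0,0]
    - [0,0,0,0]
    - [0,0,0,0]
    - [0,0,0,0]
    - [0,0,0,0]
    - [0,0,0,0]
  hand: 40

```text
time: 11.2
tool_pos: [574.4, -13.5, 2.1]
tcp_rot: [-2.558, 1.557, -2.9]
contact_force: [-0.4, 0.4, -0.7]
grip_width: 59.3
```

Emit:
carry_out:
  rows:
    - [0,0,3,0]
    - [0,0,10,0]
    - [0,0,20,0]
    - [0,0,35,0]
    - [0,0,50,0]
    - [0,0,60,0]
    - [0,0,60,0]

```text
time: 11.78
tool_pos: [576.1, -13.7, 65.1]
tcp_rot: [-2.331, 1.562, -2.673]
contact_force: [0.8, 0.1, -2.0]
grip_width: 59.3
```

Emit:
carry_out:
  rows:
    - [0,-5,25,0]
    - [-5,-25,55,0]
    - [-14,-50,83,0]
    - [-22,-80,83,0]
    - [-30,-105,83,0]
    - [-35,-125,83,0]
    - [-38,-137,83,0]
    - [-39,-142,83,0]
    - [-39,-142,83,0]
    - [-39,-142,83,0]
    - [-39,-142,83,0]

```text
time: 12.7
tool_pos: [537.3, -154.6, 147.8]
tcp_rot: [-2.404, 1.562, -2.745]
contact_force: [-0.1, 0.1, -1.8]
grip_width: 59.3
```

Run:
```python
from h import *
o=get_obs();print(o["tool_pos"],jaw(o),o["grip_width"],o["time"],o["contact_force"])
a=capture("scene")[70:230,190:350,::-1];b=capture("wrist")[100:400,150:490,::-1];cv2.imwrite("pics/wf.png",capture("wrist")[:,:,::-1])
cv2.imwrite("pics/s4.png",np.hstack([cv2.resize(a,(400,400),interpolation=2),cv2.resize(b,(400,400),interpolation=2)]))
for n,p in dict(clearL=(-60,-30),clearR=(-60,30)).items():
    pass
a=np.radians(jaw(o)[0]);nn=np.array([np.cos(a),np.sin(a)]);x=np.array([nn[1],-nn[0]])
for s,t in((-60,-30),(-60,30),(30,0)):
    w=o["tool_pos"][:2]+x*(s+11.5)+nn*t;q=wr_proj([*w,o["tool_pos"][2]+6],o);print(s,t,q,(q-[150,100])*[400/340,400/300]+[400,0])
```

```text
[ 537.30376514 -154.58782415  147.84389928] (np.float64(-19.52765145175505), array([-0.008, -0.003, -1.   ])) 59.33842187184531 12.7 [-0.05511282  0.12629461 -1.77410873]
-60 -30 [263.40647145 173.59690682] [533.41937817  98.1292091 ]
-60 30 [382.20472848 173.62304872] [673.1820335   98.16406496]
30 0 [322.90416351 318.78976128] [603.41666295 291.7196817 ]
```

View pics/s4.png

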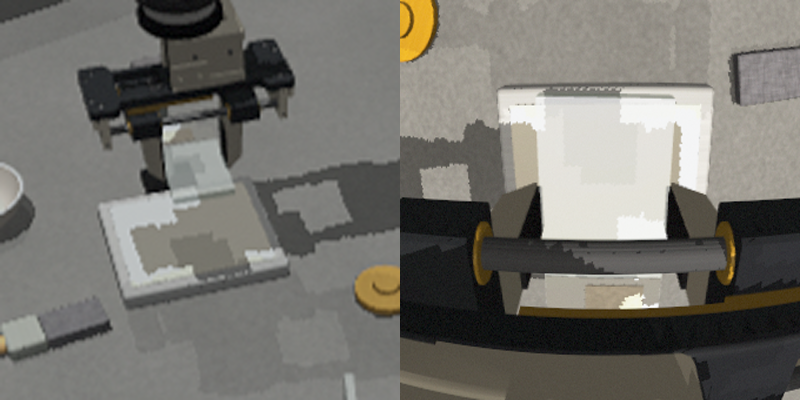

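The plate is level: its clear end is at wrist crop v≈97, against 98 predicted. The label end points to the reader, and nothing else on the bench looks moved. Handing in.

Run:
```python
from plant import *
o=get_obs();print(abs(o["dq"]).max(),o["grip_width"]);close_job()
```

```text
0.005335557495425552 59.563796467715804
the job is handed in; nothing more can be done
```

The job is handed in. The arm is holding the notched plate still above the light panel, label face up and frosted end toward the reader's post.

**What I did:** I took the notched plate out of its slot by its clear part. The interface can't tilt the tool, so I stood the plate on clear bench. There I tipped it back onto the rear finger until it lay flat, label up. I then gripped it across its 60 mm width, with the pads about 2–21 mm to the clear side of its centre and off the frost. Finally I carried it to the panel. Lying flat, it is tipped back 90° from upright, which meets "40 degrees or more".

**Last checks, at 12.7 s:**

| Check | Reading |
|---|---|
| Grip opening | about 59.5 mm, holding |
| Tool tilt | about 0.5° |
| Plate height above the bench | about 150 mm, from the tool height and the grasp geometry |
| Label position | about (520, -203) mm; panel centre measured at (520, -204) mm |
| Clear end in the wrist view | about 1 px from the level prediction |
| Largest joint speed | 0.005 rad/s |

The two spare plates were seen undisturbed after the pick. The final crops showed no moved bystanders, though they did not cover the whole bench. None of these checks failed or disagreed.

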